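# Hang the rinsed parts beaker on the pull-up drying peg

### The job

Pull the black-headed peg of the drying stand up to its stop, then pick up the steel beaker that lies on the wooden rest and hang it upside down on the peg, its closed end resting on the peg's head. Leave the peg fully up, the beaker hanging straight and let go, and do not disturb the jar, the tin or the wire spool.

Things in the scene. Friction and masses are not known exactly. Their poses are not given: they have to be found in the camera images.
- stand: Drying stand, fixed to the worktop: round grey drip dish 92 mm across and 12 mm high with an upright 18 mm aluminium sleeve in its middle (top of the sleeve's dark collar, 21 mm across, at 64 mm). Origin: centre of the underside, z up, on the peg's axis.
- peg (a joint): Telescopic peg that slides straight up out of the stand's sleeve: 0 = pushed down, 0.05 m = up at its stop. It resists with about 6 N of friction and a weak return spring (1 N at the stop); friction holds it where it is left and carries the beaker, but more than about 5 N pressed on its head pushes it down again.
- peg_top (a point): Centre of the top face of the peg's black rounded head: 90 mm above the worktop when the peg is down, 140 mm when it is up. The head is 26 mm across and 16 mm high (its underside 16 mm below this point), with a bevelled top edge; below it a 10 mm rod. Gripping the head from above across its diameter is the way to pull it.
- rest: Small wooden rest, fixed to the worktop, 104 x 56 mm, two V-notched cheeks (36 mm before and behind its middle, 10 mm thick, up to about 36 mm high and 52 mm wide) that carry the beaker lying level, its axis 46 mm above the worktop. Origin: centre of the underside; x runs along the beaker towards its mouth.
- beaker: Plain steel beaker, straight and round: 110 mm long, 44 mm outside (47 mm at the rim), 38 mm inside, bottom 4 mm thick, about 0.1 kg. Lies on the rest with its mouth pointing away from the robot. Origin: centre of the outside of its closed end; z points along its axis towards the mouth; its centre of mass lies about 51 mm from the origin.
- beaker_mouth (a point): Centre of the beaker's open end (110 mm from its origin).
- beaker_floor (a point): Centre of the inside of the beaker's bottom (4 mm from its origin); meets the peg's head when the beaker hangs.
- jar: Bystander: clear jar with a dark screw cap, 70 mm across, 132 mm high; origin under its middle.
- tin_1: Bystander: round lidded aluminium tin, 51 mm across, 22 mm high; origin under its middle.
- spool_brass: Bystander: spool of brass wire, 46 mm across, 26 mm high; origin under its middle.
Mind the look-alikes: they are no part of the job. Leave any turquoise look-alike of the beaker alone.

How it is judged:
On the way, in this order (a step that is already met when the one before it is completed fails the run):
1. the peg is pulled up to its stop, the beaker still on its rest (value of joint peg above 0.046 m and horizontal distance between beaker and rest below 0.075 m and height (world z) of beaker below 0.06 m), for 0.2 s.
2. the beaker is upside down over the peg, its mouth below the peg's head (angle between beaker's own z axis and vertical above 2.8 rad and horizontal distance between beaker_floor and peg_top below 0.015 m and z of peg_top in the frame of beaker below 0.1 m), for 0.1 s.
At the end, for the whole second after the job is handed in: The peg is up within 5 mm of its stop; the beaker hangs upside down on it, within about 11 degrees of plumb, the inside of its bottom within 10 mm of the middle of the peg's head sideways and within 6 mm of it in height, at rest and released (value of joint peg above 0.045 m and angle between beaker's own z axis and vertical above 2.95 rad and horizontal distance between beaker_floor and peg_top below 0.01 m and z of peg_top in the frame of beaker below 0.01 m and linear speed of beaker below 0.03 m/s and contact force between beaker and the fingers below 0.1 N); the robot touches nothing.
It fails at once if jar moved more than 30 mm or tipped (distance of jar from where it was at the start of the episode above 0.03 m or angle between jar's own z axis and vertical above 0.5 rad).
It fails at once if tin moved more than 30 mm (distance of tin_1 from where it was at the start of the episode above 0.03 m).
It fails at once if wire spool moved more than 30 mm (distance of spool_brass from where it was at the start of the episode above 0.03 m).
It also fails if it takes over 54 s, if anything falls off the work surface, if the arm or the gripper's body presses on something with over 40 N, if the wrist force passes 120 N, or if a joint passes its speed limit or range.

### The arm

A 6-joint arm with a two-finger parallel gripper is mounted at the origin on a cart in front of the work surface, level with it; the furniture and walls round the work are solid. World frame = base frame: x ahead of the robot, y to its left, z up, the work surface at z = 0. Lengths are in m, angles in rad, forces in N, time in s.
With the tool pointing down it reaches from about 0.225 to 0.875 m from the base axis. Payload 3.4 kg.
Tool frame: the origin (TCP) lies at the very end of the fingers, on their centre line; the grasp point (between the pads) lies 19 mm behind it; z points along the fingers, y is the line along which they close (so a half turn about z gives the same grasp; the last joint's range is limited). The gripper opens to 85 mm and grips with 20 to 120 N. Pads are 22 mm wide; open, the fingers measure 114 mm over their backs; the gripper's body (76 mm by 85 mm) begins 54 mm behind the grasp point. The pads swing forward as they close: fully open they stand 13 mm farther back than shut.
Start: joints at [-1.416, 0.276, 1.505, -0, 1.361, -0.121], TCP at [0.157, -0.553, 0.231] pointing down, gripper open.
Joint ranges: [-2.89, 2.89], [-0.75, 2.08], [0.22, 2.7], [-1.18, 4.32], [0.11, 2.71], [-2.7, 2.7]. Speed limits (rad/s): [2.57, 2.57, 3.14, 3.14, 3.14, 3.14].

### API

Orientations are given as a unit quaternion [w, x, y, z].
In Python, from rig import readout, vision, manip gives the robot as it stands.
- The arm moves only by the shell command python3 -m handwheel 'ROWS' [FORCE]. ROWS is JSON, a list of rows, each a list of 3 entries, a list of its own where there are three numbers: the shift along the tool's x, y, z in mm, then the turn, a rotation vector about the tool's x, y, z in units of 6 degrees (1.0 is 6 degrees), then the closure, from -1 (fully open) to 1 (shut), so that 0 is half open. A call has 1 to 20 rows; each row shifts and turns the commanded pose from where the row before left it, along the tool's axes as they then stand; what a row does not reach is not made up. A row lasts 1/8 s, in which the tool goes at most 62.5 mm and 10.7 degrees, less where a joint would pass 70% of its speed; a pose out of reach is approached as far as the arm can. A call is refused whole if a number of a shift passes 62.5 or a number of a turn 1, either way. A call with a gripper value outside its range is refused whole. The fingers move at their own pace and stop on an object; FORCE is the grip in N (left out, the last holds). Time passes only in rows, so rows that do not move let the fingers close. It gives the time, the measured TCP pose, the force, the opening and the grip force at its end, in the units of the state.
- readout.get_state(): the state, without advancing time (a new reading comes with each control period).
- vision.get_image(name): name is "scene" or "side" or "wrist"; returns the picture (480x640x3 uint8, blue, green, red); there is no depth.
- vision.camera_params(name): a dict with "intrinsics" (3x3 intrinsics, pixels), "rvec" (rotation vector, rad) and "tvec" (3), from world to camera coordinates, as OpenCV has them; the wrist camera has in their place "hand_eye" (4x4, takes a point from camera to tool coordinates, whose origin is the TCP and whose axes are the flange's). Camera axes: x right, y down, z forward; pixel columns grow to the right and rows downward; lengths in m; the calibration is good to about 2 mm. A picture is of the moment at which its call begins: read the wrist's pose just before it. camera_params takes no time and is no camera call.
- manip.sign_off(): hands the job in; it is judged then, once.
The state is a dict: "clock": time; "qpos": joint angles; "qd": joint speeds; "effort": joint torques, N m; "position": TCP position; "ee_rot": TCP orientation; "contact_force": force on the tool from outside, world axes, zero at the start; "moment": the same for the moment, N m; "width": finger opening in m; "gripper_force": force on a finger pad.
Only numpy, scipy, OpenCV 4.12 (cv2) and the standard library are available. Lean on these libraries where they do the work, as an engineer would, in place of code of your own. Each camera call takes 0.05 s, during which the arm holds its last target. There are 200 camera calls.

## Working session

There is one attempt and no reset: what is moved stays moved. The work goes in short steps, Python scripts to look and compute and a shell command to move; the robot and the scene stay as the last step left them, time stands still between calls to the robot, and variables do not carry over. Pictures are saved under pics/ and viewed, at most 10 in all, crops included, and the job is handed in when it is done.

```bash
mkdir -p pics; ls
python3 - <<'E'
from rig import readout, vision, manip
import cv2
for n in ("scene","side"):
    cv2.imwrite(f"pics/{n}0.png",vision.get_image(n))
    print(n,vision.camera_params(n))
print(vision.camera_params("wrist"))
print(readout.get_state())
E
```

```text
pics
scene {'intrinsics': array([[548.48894057,   0.        , 314.77964421],
       [  0.        , 548.48894057, 235.85162338],
       [  0.        ,   0.        ,   1.        ]]), 'rvec': array([ 1.20466584, -2.12034697,  1.09371524]), 'tvec': array([0.03430779, 0.43101795, 0.66455622])}
side {'intrinsics': array([[545.57464354,   0.        , 330.55869911],
       [  0.        , 545.57464354, 239.38402405],
       [  0.        ,   0.        ,   1.        ]]), 'rvec': array([ 0.66940603, -2.57277652,  1.22160125]), 'tvec': array([0.36102138, 0.38479691, 0.81762418])}
{'intrinsics': array([[365.7774379 ,   0.        , 315.12264045],
       [  0.        , 365.7774379 , 240.42729427],
       [  0.        ,   0.        ,   1.        ]]), 'hand_eye': array([[ 9.44952887e-04, -9.50936025e-01, -3.09386140e-01,
         7.99296262e-02],
       [ 9.99999513e-01,  9.86714073e-04,  2.14956894e-05,
        -4.99458392e-06],
       [ 2.84834633e-04, -3.09386009e-01,  9.50936494e-01,
        -1.43044242e-01],
       [ 0.00000000e+00,  0.00000000e+00,  0.00000000e+00,
         1.00000000e+00]])}
{'clock': 0.1, 'qpos': array([-1.41595951e+00,  2.76548097e-01,  1.50601489e+00,  4.74197100e-06,
        1.36070062e+00, -1.20997968e-01]), 'qd': array([-0.00061438, -0.00062428, -0.00143582, -0.00133797,  0.00019311,
       -0.00121113]), 'effort': array([ 1.93332133e-03, -4.17699730e+01, -2.46403599e+01, -2.26204484e-04,
        5.78101433e-03, -2.52663277e-07]), 'position': array([ 0.1565255 , -0.55279387,  0.23051356]), 'ee_rot': array([-8.35396625e-04,  9.90504185e-01,  1.37480042e-01, -1.18170107e-05]), 'contact_force': array([-0.29694218, -0.48786161, -0.72155997]), 'moment': array([ 0.01778564, -0.01869084,  0.01292085]), 'gripper_force': 0.0, 'width': 0.08525107760510078}
```

View pics/scene0.png

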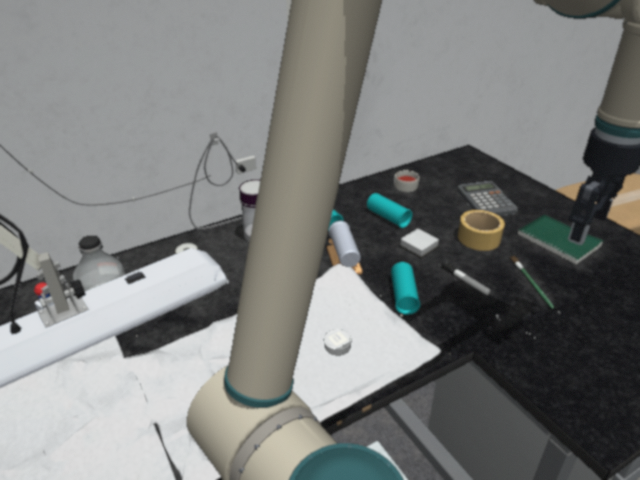

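View pics/side0.png

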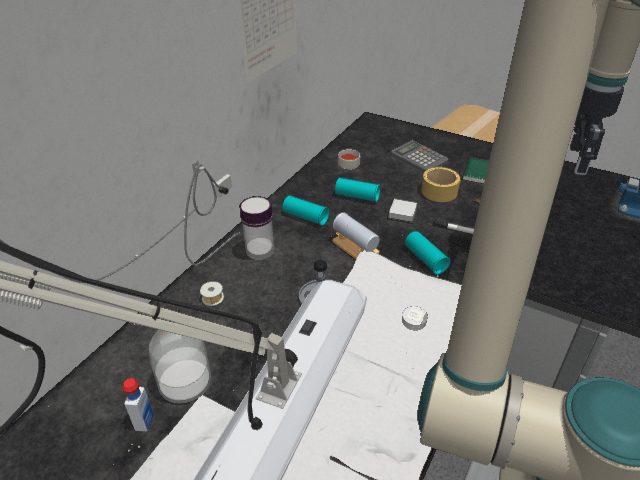

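Side view: the steel beaker (grey, about (355,232)) lies on the wooden rest. Its look-alikes are the turquoise ones at (305,210), (357,190) and (427,253), so only the grey one fits. The peg head is at about (320,267), with a white lamp bar right next to it; jar (257,228), tin (415,317), spool (211,294). I'll confirm with an enlarged crop.

```bash
cat > h.py <<'E'
import numpy as np, cv2
from scipy.spatial.transform import Rotation as R
from rig import readout, vision
def cam(n, st=None):
    p=vision.camera_params(n); K=p["intrinsics"]
    if n=="wrist":
        T=p["hand_eye"]; q=st["ee_rot"]; Rw=R.from_quat([*q[1:],q[0]]).as_matrix()
        return K, Rw@T[:3,:3], Rw@T[:3,3]+st["position"]
    Rm=cv2.Rodrigues(p["rvec"])[0]; return K, Rm.T, -Rm.T@p["tvec"]
def ray(c,uv,z):
    K,Rc,o=c; d=Rc@np.linalg.solve(K,[*uv,1.]); return o+d*(z-o[2])/d[2]
def proj(c,X):
    K,Rc,o=c; p=K@(Rc.T@(np.asarray(X)-o)); return p[:2]/p[2]
E
python3 - <<'E'
from h import *
im=cv2.imread("pics/side0.png")[180:330,190:450]
cv2.imwrite("pics/crop1.png",cv2.resize(im,None,fx=3,fy=3,interpolation=cv2.INTER_CUBIC))
c=cam("side"); s=cam("scene"); print(c[2],s[2])
for n,uv,z in [("peg",(320,263),.09),("bk mouth?",(341,222),.05),("bk near",(369,240),.05),("jar",(257,203),.132),("tin",(415,313),.02),("spool",(211,288),.026),("lampend",(350,290),.0),("lampend",(350,290),.06)]:
    print(n,ray(c,uv,z).round(3))
E
```

```text
[0.125454   0.51690735 0.81485121] [-0.24084804  0.1736281   0.73514214]
peg [ 0.54  -0.184  0.09 ]
bk mouth? [ 0.592 -0.369  0.05 ]
bk near [ 0.507 -0.342  0.05 ]
jar [ 0.732 -0.245  0.132]
tin [ 0.342 -0.214  0.02 ]
spool [ 0.734 -0.069  0.026]
lampend [ 0.493 -0.227  0.   ]
lampend [ 0.466 -0.172  0.06 ]
```

View pics/crop1.png

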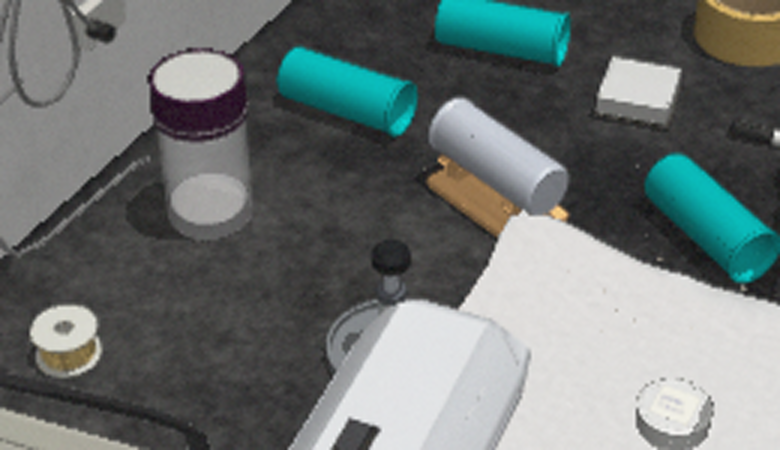

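The crop confirms it: the grey beaker is on the wooden rest with its closed disc at px (373,243) and its mouth at (341,220). The black peg head has its top at about (320,262). The lamp bar's end is near the stand, so I'll triangulate it.

Run:
```python
from h import *
c=cam("side"); s=cam("scene")
def tri(a,b):
    A=[];y=[]
    P=lambda k:k[0]@np.c_[k[1].T,-k[1].T@k[2]]
    X=cv2.triangulatePoints(P(c),P(s),np.array(a,float),np.array(b,float))[:,0]; return (X[:3]/X[3])
for n,a,b in [("switch",(308,327),(136,277)),("end R corner",(366,297),(228,283)),("end top",(325,281),(207,252)),("peg?",(320,263),(188,248)),("bk near",(373,243),(350,260))]:
    X=tri(a,b); print(n,X.round(3),proj(c,X).round(),proj(s,X).round())
X=ray(c,(320,262),.09); print(X, "peg in scene",proj(s,X))
```

```text
switch [0.398 0.092 0.25 ] [308. 326.] [136. 278.]
end R corner [ 0.367 -0.03   0.212] [366. 298.] [228. 282.]
end top [ 0.437 -0.025  0.223] [325. 280.] [207. 253.]
peg? [ 0.431 -0.001  0.262] [321. 272.] [190. 239.]
bk near [ 0.494 -0.336  0.049] [373. 244.] [350. 259.]
[ 0.54160803 -0.18637885  0.09      ] peg in scene [273.38163016 253.97761019]
```

Run:
```python
import cv2
im=cv2.imread("pics/scene0.png")[170:320,100:360]
cv2.imwrite("pics/crop2.png",cv2.resize(im,None,fx=3,fy=3,interpolation=cv2.INTER_CUBIC))
```

```text
(no output)
```

View pics/crop2.png

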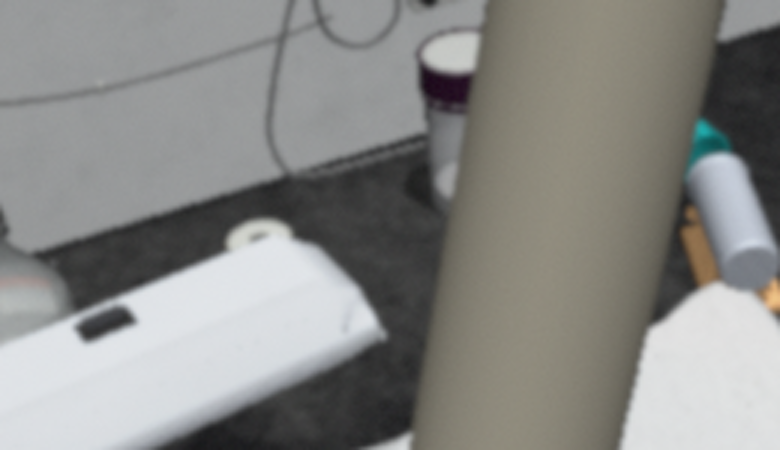

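The lamp head hovers at z≈0.21–0.25 for y>-0.03, clear of the stand at (0.54,-0.186). Next I go above the area between peg and beaker for a close look.

```bash
cat >> h.py <<'E'
def Rt(st): q=st["ee_rot"]; return R.from_quat([*q[1:],q[0]])
def goal(pos, x_head_deg, tilt_deg=0):
    """tool z tilted outwards (along heading) by tilt from down; prints shift (tool axes, mm, shift first) and turn (units)"""
    st=readout.get_state(); h=np.radians(x_head_deg); t=np.radians(tilt_deg)
    u=np.array([np.cos(h),np.sin(h),0]); k=np.array([0,0,1.])
    z=np.sin(t)*u-np.cos(t)*k; x=np.cos(t)*u+np.sin(t)*k; M=np.c_[x,np.cross(z,x),z]
    r0=Rt(st); d=r0.inv().apply(np.array(pos)-st["position"])*1000
    rv=(r0.inv()*R.from_matrix(M)).as_rotvec()
    print("shift first (mm)",d.round(1),"turn total (units)",(np.degrees(rv)/6).round(2),
      "| shift if after turn",(M.T@(np.array(pos)-st["position"])*1000).round(1), "q",st["qpos"].round(2),"t",st["clock"],"pos",st["position"].round(4))
E
python3 -c "
from h import *
goal([.50,-.24,.25],-18)"
```

```text
shift first (mm) [ 415.7 -207.5  -19.1] turn total (units) [-0.02  0.    5.63] | shift if after turn [ 230.  -403.6  -19.5] q [-1.42  0.28  1.51  0.    1.36 -0.12] t 0.1 pos [ 0.1565 -0.5528  0.2305]
```

```bash
python3 -m handwheel '[[[34.6,-17.3,-2],[0,0,0],-1],[[34.6,-17.3,-2],[0,0,0],-1],[[34.6,-17.3,-2],[0,0,0],-1],[[34.6,-17.3,-2],[0,0,0],-1],[[34.6,-17.3,-2],[0,0,0],-1],[[34.6,-17.3,-2],[0,0,0],-1],[[34.6,-17.3,-2],[0,0,0],-1],[[34.6,-17.3,-2],[0,0,0],-1],[[34.6,-17.3,-2],[0,0,0],-1],[[34.6,-17.3,-1],[0,0,0],-1],[[34.6,-17.3,0],[0,0,0],-1],[[34.6,-17.3,0],[0,0,0],-1],[[0,0,0],[0,0,0.94],-1],[[0,0,0],[0,0,0.94],-1],[[0,0,0],[0,0,0.94],-1],[[0,0,0],[0,0,0.94],-1],[[0,0,0],[0,0,0.94],-1],[[0,0,0],[0,0,0.94],-1],[[0,0,0],[0,0,0],-1]]' 40
python3 - <<'E'
from h import *
st=readout.get_state(); im=vision.get_image("wrist"); cv2.imwrite("pics/w1.png",im)
np.save("w1.npy",np.r_[st["position"],st["ee_rot"]])
goal([.50,-.24,.25],-18)
c=cam("wrist",st)
print(proj(c,[.5416,-.1864,.09]),proj(c,[.494,-.336,.049]),proj(c,[.592,-.369,.05]))
E
```

```text
clock: 2.48
position: [0.4993, -0.2403, 0.2499]
ee_rot: [-0.0, 0.988, -0.156, -0.0]
contact_force: [-0.7, 0.1, -0.7]
width: 0.0854
gripper_force: 0.0
shift first (mm) [ 0.5 -0.5 -0.1] turn total (units) [-0.    0.01  0.01] | shift if after turn [ 0.5 -0.5 -0.1] q [-0.57  0.24  1.52 -0.    1.39  1.31] t 2.525 pos [ 0.4994 -0.2404  0.2499]
[238.51116669 191.96733912] [414.02535319 183.16969782] [426.0016868   61.86427402]
```

View pics/w1.png

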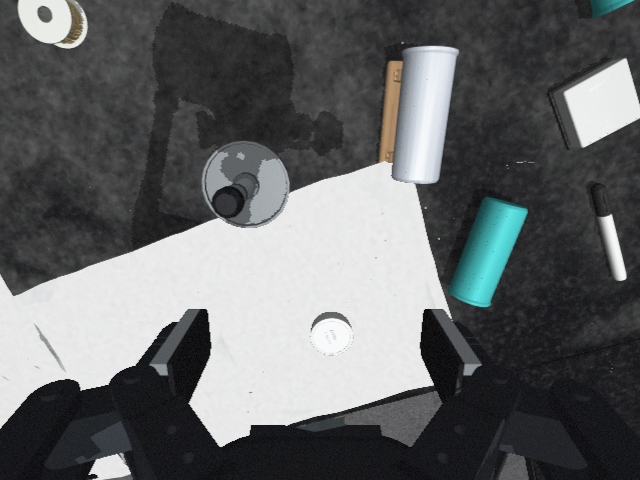

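Wrist view: black head top at (228,203) on the dish centred at (246,184). The steel beaker has its closed end at about (416,182) and its rim at (431,47). The turquoise look-alike at (490,252) is separate, and the tin is at (331,335).

Run:
```python
from h import *
a=np.load("w1.npy"); st=dict(position=a[:3],ee_rot=a[3:]); c=cam("wrist",st)
print("cam",c[2].round(3))
print("peg",ray(c,(228,203),.09).round(4),"dish",ray(c,(246,184),.012).round(4))
n=ray(c,(415.5,182),.066); f=ray(c,(431,48),.0675)
print(n.round(4),f.round(4),np.linalg.norm(n-f),np.degrees(np.arctan2(*(f-n)[1::-1])))
na=ray(c,(415.5,182),.046); fa=ray(c,(431,48),.046); print("axis at .046",na.round(4),fa.round(4))
for z,(l,r) in {.046:((393,180),(438.5,182))}.items(): print(np.linalg.norm(ray(c,l,z)-ray(c,r,z)))
print("tin",ray(c,(331,333),.022).round(3),"spool",ray(c,(45,15),.026).round(3))
```

```text
cam [ 0.575 -0.265  0.393]
peg [ 0.5356 -0.1745  0.09  ] dish [ 0.5383 -0.1768  0.012 ]
[ 0.4986 -0.334   0.066 ] [ 0.5998 -0.3697  0.0675] 0.10725732268235655 -19.4421621580076
axis at .046 [ 0.4939 -0.3382  0.046 ] [ 0.6014 -0.3766  0.046 ]
0.04329524550524084
tin [ 0.347 -0.21   0.022] spool [ 0.733 -0.066  0.026]
```

```bash
python3 -c "
from h import *
goal([.537,-.176,.13],-18)"
```

```text
shift first (mm) [ 16.1 -72.8 119.9] turn total (units) [-0.    0.01  0.01] | shift if after turn [ 15.9 -72.8 119.9] q [-0.57  0.24  1.52 -0.    1.39  1.31] t 2.525 pos [ 0.4994 -0.2404  0.2499]
```

```bash
python3 -m handwheel '[[[4,-18.2,30],[0,0,0],-1],[[4,-18.2,30],[0,0,0],-1],[[4,-18.2,30],[0,0,0],-1],[[4,-18.2,30],[0,0,0],-1],[[0,0,0],[0,0,0],-1],[[0,0,0],[0,0,0],-1]]'
python3 - <<'E'
from h import *
st=readout.get_state(); im=vision.get_image("wrist")
np.save("w2.npy",np.r_[st["position"],st["ee_rot"]])
c=cam("wrist",st); p=proj(c,[.537,-.176,.09]); print(st["position"],p); 
g=cv2.cvtColor(im,cv2.COLOR_BGR2GRAY)
x0,y0=int(p[0])-130,int(p[1])-100; cr=im[max(y0,0):y0+200,max(x0,0):x0+260]; print(max(x0,0),max(y0,0))
cv2.imwrite("pics/w2.png",cv2.resize(cr,None,fx=3,fy=3))
E
```

```text
clock: 3.28
position: [0.5377, -0.177, 0.1312]
ee_rot: [0.001, 0.988, -0.156, 0.001]
contact_force: [0.9, 0.3, -0.4]
width: 0.0853
gripper_force: 0.0
[ 0.53774589 -0.1769604   0.13121275] [314.36087716 276.75029933]
184 176
```

View pics/w2.png

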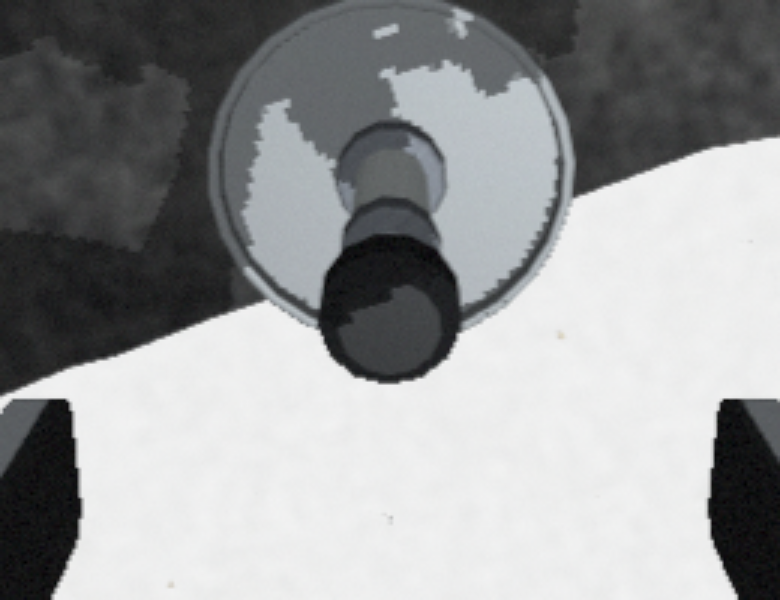

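The head's top face is at px (314,286), against a predicted (314,277), so the peg lies about 4–5 mm towards −x tool and is centred in y. Descend with that correction.

```bash
python3 - <<'E'
from h import *
a=np.load("w2.npy"); c=cam("wrist",dict(position=a[:3],ee_rot=a[3:]))
p=ray(c,(314,286),.09); print(p); goal([p[0],p[1],.066],-18)
E
python3 -m handwheel '[[[-5,0,10],[0,0,0],-1],[[0,0,15],[0,0,0],-1],[[0,0,20],[0,0,0],-1],[[0,0,19],[0,0,0],-1],[[0,0,0],[0,0,0],-1],[[0,0,0],[0,0,0],0.3],[[0,0,0],[0,0,0],1],[[0,0,0],[0,0,0],1],[[0,0,0],[0,0,0],1],[[0,0,0],[0,0,0],1],[[0,0,0],[0,0,0],1],[[0,0,0],[0,0,0],1]]' 60; python3 -c "
from h import *
goal([.533,-.1745,.066],-18)"
```

```text
[ 0.53178546 -0.17409868  0.09      ]
shift first (mm) [-7.1 -1.2 65.7] turn total (units) [ 0.01 -0.02 -0.  ] | shift if after turn [-6.9 -1.1 65.7] q [-0.44  0.33  1.68 -0.    1.12  1.44] t 3.325 pos [ 0.538  -0.1773  0.1317]
clock: 4.82
position: [0.533, -0.1745, 0.0669]
ee_rot: [-0.0, 0.988, -0.157, 0.001]
contact_force: [0.7, 2.1, 5.3]
width: 0.0239
gripper_force: 58.7
shift first (mm) [-0.  -0.   0.9] turn total (units) [-0.   -0.01 -0.01] | shift if after turn [-0.  -0.   0.9] q [-0.44  0.39  1.77  0.    0.97  1.44] t 4.825 pos [ 0.533  -0.1745  0.0669]
```

```bash
python3 -m handwheel '[[[0,0,-6],[0,0,0],1],[[0,0,-8],[0,0,0],1],[[0,0,-8],[0,0,0],1],[[0,0,-8],[0,0,0],1],[[0,0,-8],[0,0,0],1],[[0,0,-7],[0,0,0],1],[[0,0,-4],[0,0,0],1],[[0,0,0],[0,0,0],1],[[0,0,0],[0,0,0],1]]'; python3 -c "
from h import *
goal([.533,-.1745,.117],-18)"
```

```text
clock: 5.95
position: [0.5325, -0.1743, 0.1081]
ee_rot: [-0.001, 0.988, -0.157, -0.002]
contact_force: [16.4, -3.5, -48.2]
width: 0.0234
gripper_force: 63.3
shift first (mm) [ 0.5 -0.  -8.9] turn total (units) [-0.01  0.04 -0.01] | shift if after turn [ 0.6  0.  -8.9] q [-0.44  0.35  1.72  0.    1.07  1.44] t 5.95 pos [ 0.5325 -0.1743  0.1081]
```

48 N of resistance after 41 mm of lift: check with a side picture whether the peg is at its stop.

Run:
```python
from h import *
im=vision.get_image("side"); cv2.imwrite("pics/s2full.png",im)
c=cam("side")
for z in (.064,.09,.124,.13,.14): print(z,proj(c,[.535,-.1755,z]).round(1))
cv2.imwrite("pics/s2.png",cv2.resize(im[190:310,250:410],None,fx=5,fy=5,interpolation=cv2.INTER_CUBIC))
```

```text
0.064 [320.3 275.9]
0.09 [320.1 266.3]
0.124 [319.9 253.2]
0.13 [319.9 250.9]
0.14 [319.8 246.9]
```

View pics/s2.png

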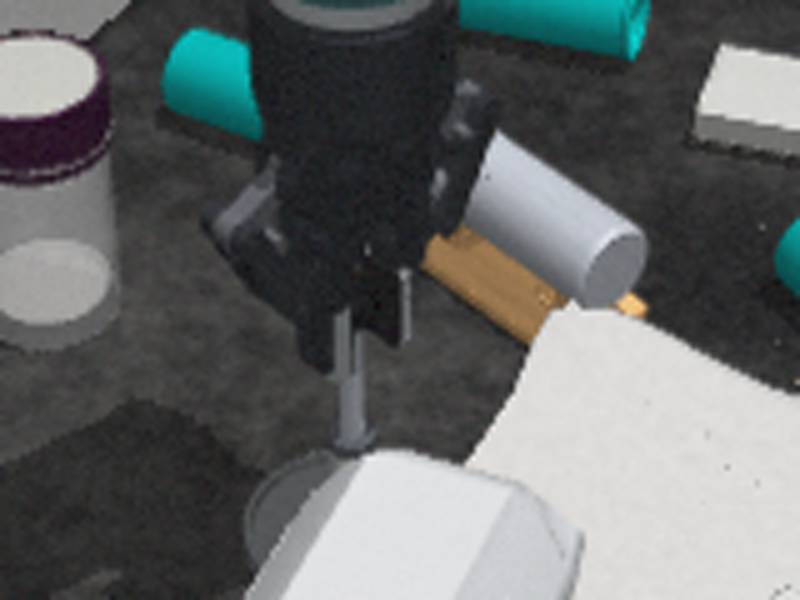

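The rod is exposed up to about px y=252 (z≈0.125–0.13), so the head is at the stop. The peg had begun ~8 mm up, which also reconciles the two wrist measurements. Ease off, release, rise and look back.

```bash
python3 -m handwheel '[[[0,0,3],[0,0,0],1],[[0,0,3],[0,0,0],1],[[0,0,0],[0,0,0],1],[[0,0,0],[0,0,0],0],[[0,0,0],[0,0,0],-1],[[0,0,0],[0,0,0],-1],[[0,0,0],[0,0,0],-1],[[0,0,0],[0,0,0],-1],[[0,0,-10],[0,0,0],-1],[[0,0,-20],[0,0,0],-1],[[0,0,-20],[0,0,0],-1],[[0,0,-20],[0,0,0],-1],[[0,0,0],[0,0,0],-1],[[0,0,0],[0,0,0],-1]]'
python3 - <<'E'
from h import *
st=readout.get_state(); im=vision.get_image("wrist"); sd=vision.get_image("side")
np.save("w3.npy",np.r_[st["position"],st["ee_rot"]])
c=cam("wrist",st); p=proj(c,[.536,-.176,.14]); print(st["position"],st["qpos"].round(2),st["contact_force"],p)
x0,y0=int(p[0])-65,int(p[1])-100; print(x0,y0)
a=cv2.resize(im[y0:y0+200,x0:x0+130],None,fx=3,fy=3); s=cv2.resize(sd[200:300,287:352],None,fx=6,fy=6)
cv2.imwrite("pics/w3.png",np.hstack([a,s]))
E
```

```text
clock: 7.75
position: [0.5322, -0.1745, 0.1789]
ee_rot: [-0.0, 0.988, -0.157, -0.0]
contact_force: [0.3, 0.3, -0.5]
width: 0.0853
gripper_force: 0.0
[ 0.53218075 -0.17448931  0.17891259] [-0.44  0.29  1.62 -0.    1.23  1.44] [ 0.2821124   0.30811385 -0.50084854] [316.16229456 269.58665789]
251 169
```

View pics/w3.png

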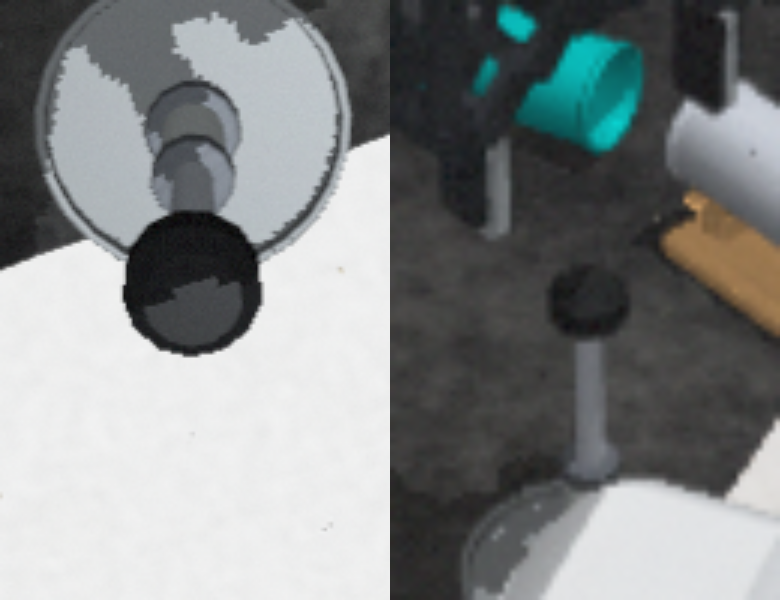

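Run:
```python
from h import *
a=np.load("w3.npy"); c=cam("wrist",dict(position=a[:3],ee_rot=a[3:]))
print(ray(c,(315,271.7),.14))
goal([.475,-.331,.20],-19.7,45)
```

```text
[ 0.53502454 -0.17502696  0.14      ]
shift first (mm) [ -5.7 166.5 -21.6] turn total (units) [-0.11  7.52  0.26] | shift if after turn [ 14.7 166.6 -15.9] q [-0.44  0.29  1.62 -0.    1.23  1.44] t 7.85 pos [ 0.532  -0.1744  0.1784]
```

```bash
python3 -m handwheel '[[[0,0,-20],[0,0,0],-1],[[-1,27.8,0],[0,0,0.26],-1],[[-1,27.8,0],[0,0,0],-1],[[-1,27.8,0],[0,0,0],-1],[[-1,27.8,0],[0,0,0],-1],[[-1,27.8,0],[0,0,0],-1],[[0,27.8,0],[0,0,0],-1],[[0,0,0],[0,0.94,0],-1],[[0,0,0],[0,0.94,0],-1],[[0,0,0],[0,0.94,0],-1],[[0,0,0],[0,0.94,0],-1],[[0,0,0],[0,0.94,0],-1],[[0,0,0],[0,0.94,0],-1],[[0,0,0],[0,0.94,0],-1],[[0,0,0],[0,0.94,0],-1],[[0,0,0],[0,0,0],-1],[[0,0,0],[0,0,0],-1]]'; python3 -c "
from h import *
goal([.4768,-.3320,.107],-19.7,45)"
```

```text
clock: 9.98
position: [0.4736, -0.3296, 0.1992]
ee_rot: [0.062, 0.914, -0.157, 0.37]
contact_force: [0.5, -0.0, 1.0]
width: 0.0855
gripper_force: 0.0
shift first (mm) [-61.4   1.4  68.9] turn total (units) [-0.05  0.16  0.02] | shift if after turn [-62.5   1.2  67.9] q [-1.02  0.06  2.17  1.06  0.52  0.05] t 9.975 pos [ 0.4736 -0.3296  0.1992]
```

```bash
python3 -m handwheel '[[[-15,0,17],[0,0,0],-1],[[-15,0,17],[0,0.16,0],-1],[[-16,1,17],[0,0,0],-1],[[-16,0,17],[0,0,0],-1],[[0,0,0],[0,0,0],-1],[[0,0,0],[0,0,0],-1]]'; python3 -c "
from h import *
goal([.5433,-.3558,.0366],-19.7,45)"
```

```text
clock: 10.72
position: [0.4776, -0.3316, 0.1082]
ee_rot: [0.063, 0.91, -0.155, 0.378]
contact_force: [1.2, 0.2, 0.4]
width: 0.0855
gripper_force: 0.0
shift first (mm) [ -1.3   1.3 100.1] turn total (units) [-0.06 -0.02  0.03] | shift if after turn [ -1.1   0.7 100.1] q [-1.02  0.24  2.31  1.71  0.47 -0.68] t 10.725 pos [ 0.4776 -0.3316  0.1082]
```

```bash
python3 -m handwheel '[[[-1,0,16],[0,0,0],-1],[[0,0,16],[0,0,0],-1],[[0,1,16],[0,0,0],-1],[[0,0,16],[0,0,0],-1],[[0,0,12],[0,0,0],-1],[[0,0,12],[0,0,0],-1],[[0,0,12],[0,0,0],-1],[[0,0,0],[0,0,0],-1],[[0,0,0],[0,0,0],-1]]'
python3 - <<'E'
from h import *
goal([.5433,-.3558,.0366],-19.7,45)
st=readout.get_state(); im=vision.get_image("wrist"); c=cam("wrist",st)
E0=np.array([.4968,-.3392,.046]); u=np.array([.9415,-.337,0]); n=np.array([.337,.9415,0])
for d in (60,110):
  for s in (-1,1): print(d,s,proj(c,E0+u*d/1000+n*s*.022).round(1))
print("top rim",proj(c,E0+u*.11+[0,0,.0235]).round(1))
v=im
for s in (-1,1):
  for d in (60,110):cv2.circle(v,tuple(int(k) for k in proj(c,E0+u*d/1000+n*s*.022)),2,(0,0,255),-1)
cv2.imwrite("pics/w4.png",v)
E
```

```text
clock: 11.85
position: [0.5428, -0.3553, 0.0369]
ee_rot: [0.064, 0.91, -0.156, 0.378]
contact_force: [-0.1, -0.8, -0.2]
width: 0.0858
gripper_force: 0.0
shift first (mm) [0.3 0.3 0.7] turn total (units) [-0.05 -0.02  0.02] | shift if after turn [0.3 0.3 0.7] q [-0.91  0.46  2.26  2.15  0.48 -1.05] t 11.85 pos [ 0.5428 -0.3553  0.0369]
60 -1 [368.3 281.9]
60 1 [266.  281.3]
110 -1 [362.2 186.2]
110 1 [272.9 185.9]
top rim [317.7 154.3]
```

View pics/w4.png

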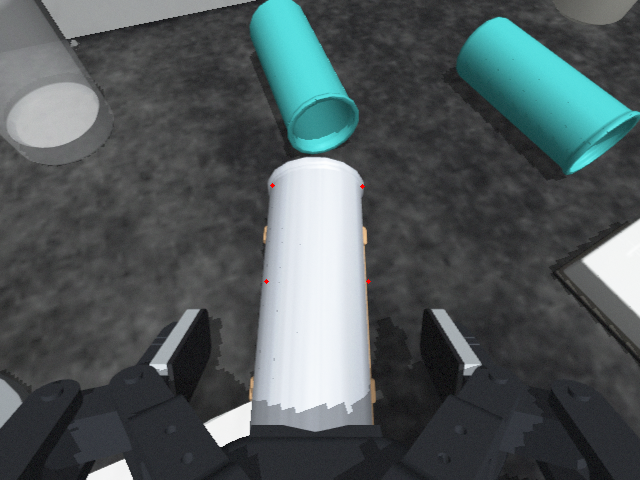

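The view shows the beaker exactly between the pads (sides at the projected marks, rim top at y≈158), with the pads between the cheeks (y≈235 and 388). Close and lift.

```bash
python3 -m handwheel '[[[0,0,0],[0,0,0],-0.4],[[0,0,0],[0,0,0],0],[[0,0,0],[0,0,0],1],[[0,0,0],[0,0,0],1],[[0,0,0],[0,0,0],1],[[0,0,0],[0,0,0],1],[[0,0,0],[0,0,0],1],[[0,0,0],[0,0,0],1],[[0,0,0],[0,0,0],1],[[3.5,0,-3.5],[0,0,0],1],[[7,0,-7],[0,0,0],1],[[10,0,-10],[0,0,0],1],[[14,0,-14],[0,0,0],1],[[14,0,-14],[0,0,0],1],[[14,0,-14],[0,0,0],1],[[14,0,-14],[0,0,0],1],[[14,0,-14],[0,0,0],1],[[14,0,-14],[0,0,0],1],[[0,0,0],[0,0,0],1],[[0,0,0],[0,0,0],1]]' 60; python3 -c "
from h import *
goal([.535,-.176,.30],-19,-45)"
```

```text
clock: 14.4
position: [0.5417, -0.3552, 0.1827]
ee_rot: [0.063, 0.911, -0.156, 0.377]
contact_force: [-0.2, 0.6, -1.3]
width: 0.0429
gripper_force: 60.8
shift first (mm) [  35.9 -167.2 -129.2] turn total (units) [ -0.04 -15.    -0.08] | shift if after turn [-128.7 -167.3  -37.2] q [-0.91  0.18  2.09  1.17  0.43  0.01] t 14.4 pos [ 0.5417 -0.3552  0.1827]
```

```bash
python3 -m handwheel '[[[14,0,-14],[0,0,0],1],[[14,0,-14],[0,0,0],1],[[14,0,-14],[0,-0.5,0],1],[[0,0,0],[0,-0.94,0],1],[[0,0,0],[0,-0.94,0],1],[[0,0,0],[0,-0.94,0],1],[[0,0,0],[0,-0.94,0],1],[[0,0,0],[0,-0.94,0],1],[[0,0,0],[0,-0.94,0],1],[[0,0,0],[0,-0.94,0],1],[[0,0,0],[0,-0.94,0],1],[[0,0,0],[0,-0.94,0],1],[[0,0,0],[0,-0.94,0],1],[[0,0,0],[0,-0.94,0],1],[[0,0,0],[0,-0.94,0],1],[[0,0,0],[0,-0.94,0],1],[[0,0,0],[0,-0.94,0],1],[[0,0,0],[0,-0.94,0],1]]'
cat >> h.py <<'E'
def bk(st):
    g=R.from_quat([.910,-.156,.378,.064]); P=np.array([.5428,-.3553,.0369])
    E=np.array([.4949,-.3385,.046]); u=np.array([.9415,-.337,0])
    v=g.inv().apply(E-P); v[1]=0; w=g.inv().apply(u); w[1]=0; w/=np.linalg.norm(w)
    r=Rt(st); return st["position"]+r.apply(v), r.apply(w)
E
python3 - <<'E'
from h import *
st=readout.get_state(); print(st["qpos"].round(2),st["position"],st["gripper_force"],st["width"])
e,w=bk(st); print("closed end",e.round(4),"axis",w.round(3))
d=np.array([.535,-.1755,.27])-e; print("shift tool mm",(Rt(st).inv().apply(d)*1000).round(1), "shift world",d.round(4))
E
```

```text
clock: 16.65
position: [0.5427, -0.3554, 0.2407]
ee_rot: [-0.064, 0.918, -0.155, -0.359]
contact_force: [-0.4, -0.9, -1.3]
width: 0.0429
gripper_force: 60.9
[-0.59  0.83  0.72 -0.23  2.31  1.22] [ 0.54266029 -0.35540564  0.2407303 ] 60.89920096099377 0.04294518828378712
closed end [ 0.5494 -0.3581  0.2918] axis [ 0.036 -0.006 -0.999]
shift tool mm [ -38.8 -167.4   67.1] shift world [-0.0144  0.1826 -0.0218]
```

```bash
python3 -m handwheel '[[[-3,-10,3],[0,-0.35,0],1],[[-6.7,-20.9,6.4],[0,0,0],1],[[-6.7,-20.9,6.4],[0,0,0],1],[[-6.7,-20.9,6.4],[0,0,0],1],[[-6.7,-20.9,6.4],[0,0,0],1],[[-6.7,-20.9,6.4],[0,0,0],1],[[-6.7,-20.9,6.4],[0,0,0],1],[[-6.7,-20.9,6.4],[0,0,0],1],[[-3.4,-11,3.2],[0,0,0],1],[[0,0,0],[0,0,0],1],[[0,0,0],[0,0,0],1],[[0,0,0],[0,0,0],1]]'
python3 - <<'E'
from h import *
st=readout.get_state(); print(st["qpos"].round(2),st["position"])
e,w=bk(st); print("closed end",e.round(4),"axis",w.round(3))
d=np.array([.535,-.1755,.27])-e; print("shift tool mm",(Rt(st).inv().apply(d)*1000).round(1), "shift world",d.round(4))
a=vision.get_image("side"); b=vision.get_image("scene"); cv2.imwrite("pics/a5.png",a);cv2.imwrite("pics/b5.png",b)
for n in ("side","scene"):
    c=cam(n); print(n,"peg top",proj(c,[.535,-.1755,.14]).round(1),"mouth",proj(c,e+.11*w).round(1),"end",proj(c,e).round(1))
cv2.imwrite("pics/v9.png",np.hstack([cv2.resize(a[160:280,260:390],None,fx=4,fy=4,interpolation=cv2.INTER_CUBIC)[:,:400],cv2.resize(b[140:260,180:280],None,fx=4,fy=4,interpolation=cv2.INTER_CUBIC)]))
E
```

```text
clock: 18.15
position: [0.5281, -0.1741, 0.2442]
ee_rot: [-0.065, 0.912, -0.156, -0.374]
contact_force: [-0.2, 0.2, -0.7]
width: 0.043
gripper_force: 60.9
[-0.41  0.69  1.02 -0.06  2.21  1.48] [ 0.52811676 -0.1740798   0.24421818]
closed end [ 0.5365 -0.1772  0.295 ] axis [ 0.005  0.001 -1.   ]
shift tool mm [16.2 -1.  19.1] shift world [-0.0015  0.0017 -0.025 ]
side peg top [319.8 246.9] mouth [319.  227.8] end [318.5 178.2]
scene peg top [268.4 236.4] mouth [267.3 215.7] end [263.7 162.3]
```

View pics/v9.png

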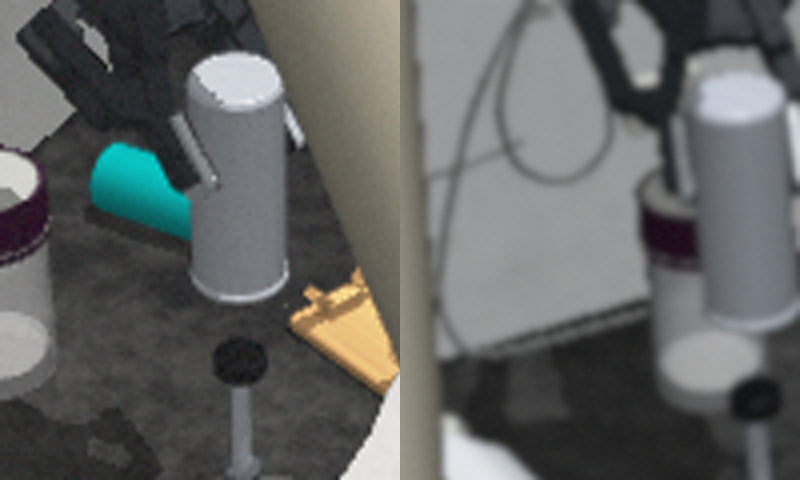

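Both views show the beaker upright, closed end up, with its mouth directly above the black head. A small correction of about (-1, +2.5) mm is left. Lowering.

```bash
python3 -m handwheel '[[[-1.1,-2.2,1.1],[0,0,0],1],[[7,0,7],[0,0,0],1],[[7,0,7],[0,0,0],1],[[7,0,7],[0,0,0],1],[[7,0,7],[0,0,0],1],[[7,0,7],[0,0,0],1],[[0,0,0],[0,0,0],1],[[0,0,0],[0,0,0],1]]'
python3 - <<'E'
from h import *
st=readout.get_state(); e,w=bk(st); print(e.round(4),w.round(3),st["contact_force"],st["qpos"].round(2))
E
```

```text
clock: 19.25
position: [0.5277, -0.1707, 0.1952]
ee_rot: [-0.065, 0.912, -0.155, -0.374]
contact_force: [-1.1, -0.6, -1.1]
width: 0.0433
gripper_force: 60.9
[ 0.536  -0.1738  0.246 ] [ 0.005  0.001 -1.   ] [-1.12561053 -0.60021417 -1.11075418] [-0.41  0.71  1.09 -0.05  2.11  1.49]
```

```bash
python3 -m handwheel '[[[7,0,7],[0,0,0],1],[[7,0,7],[0,0,0],1],[[7,0,7],[0,0,0],1],[[7,0,7],[0,0,0],1],[[7,0,7],[0,0,0],1],[[7,0,7],[0,0,0],1],[[7,0,7],[0,0,0],1],[[7,0,7],[0,0,0],1],[[0,0,0],[0,0,0],1],[[0,0,0],[0,0,0],1]]'
python3 - <<'E'
from h import *
st=readout.get_state(); e,w=bk(st); print(e.round(4),w.round(3),st["contact_force"],st["qpos"].round(2))
im=vision.get_image("side"); cv2.imwrite("pics/a6.png",im); c=cam("side"); print(proj(c,e),proj(c,e+.11*w))
E
```

```text
clock: 20.5
position: [0.5282, -0.1706, 0.116]
ee_rot: [-0.065, 0.912, -0.155, -0.374]
contact_force: [-0.9, 0.4, -0.9]
width: 0.0432
gripper_force: 60.9
[ 0.5366 -0.1737  0.1668] [ 0.005  0.001 -1.   ] [-0.91594304  0.42169393 -0.92518414] [-0.41  0.77  1.18 -0.05  1.97  1.5 ]
[318.48953926 236.34022108] [318.95436966 278.69239574]
```

```bash
python3 -m handwheel '[[[3.5,0,3.5],[0,0,0],1],[[3.5,0,3.5],[0,0,0],1],[[3.5,0,3.5],[0,0,0],1],[[2.8,0,2.8],[0,0,0],1],[[0,0,0],[0,0,0],1],[[0,0,0],[0,0,0],1]]'; python3 -m handwheel '[[[0.7,0,0.7],[0,0,0],1],[[0,0,0],[0,0,0],1]]';python3 -m handwheel '[[[0.7,0,0.7],[0,0,0],1],[[0,0,0],[0,0,0],1]]'
```

```text
clock: 21.3
position: [0.5283, -0.1706, 0.0971]
ee_rot: [-0.065, 0.912, -0.155, -0.374]
contact_force: [1.1, 0.1, -1.4]
width: 0.0433
gripper_force: 60.9
clock: 21.55
position: [0.5283, -0.1706, 0.0961]
ee_rot: [-0.065, 0.912, -0.155, -0.374]
contact_force: [0.5, 0.6, -1.9]
width: 0.0429
gripper_force: 60.9
clock: 21.8
position: [0.5283, -0.1706, 0.095]
ee_rot: [-0.065, 0.912, -0.155, -0.374]
contact_force: [-0.5, 0.1, -1.1]
width: 0.0431
gripper_force: 60.9
```

```bash
for i in 1; do :; done; python3 -m handwheel '[[[0.7,0,0.7],[0,0,0],1],[[0,0,0],[0,0,0],1]]' | grep -E "position|contact"; python3 -m handwheel '[[[0.7,0,0.7],[0,0,0],1],[[0,0,0],[0,0,0],1]]' | grep -E "position|contact"
```

```text
position: [0.5282, -0.1705, 0.0947]
contact_force: [1.0, 0.0, 3.2]
position: [0.5282, -0.1705, 0.0933]
contact_force: [0.7, 0.2, 4.3]
```

```bash
python3 -m handwheel '[[[-0.7,0,-0.7],[0,0,0],1],[[0,0,0],[0,0,0],1]]' 20 | grep -E "position|contact"; python3 -m handwheel '[[[0,0,0],[0,0,0],0.6],[[0,0,0],[0,0,0],0.2],[[0,0,0],[0,0,0],-0.2],[[0,0,0],[0,0,0],-0.6],[[0,0,0],[0,0,0],-1],[[0,0,0],[0,0,0],-1],[[0,0,0],[0,0,0],-1],[[0,0,0],[0,0,0],-1],[[0,0,0],[0,0,0],-1]]'
python3 - <<'E'
from h import *
st=readout.get_state(); print(st["qpos"].round(2))
im=vision.get_image("side"); cv2.imwrite("pics/a7.png",im); im=vision.get_image("wrist"); cv2.imwrite("pics/w7.png",im);
E
```

```text
position: [0.5284, -0.1706, 0.0934]
contact_force: [0.1, -0.7, -0.1]
clock: 23.68
position: [0.5283, -0.1706, 0.094]
ee_rot: [-0.065, 0.912, -0.155, -0.374]
contact_force: [0.6, -0.1, -0.1]
width: 0.0855
gripper_force: 0.0
[-0.41  0.79  1.2  -0.05  1.93  1.5 ]
```

Camera housing is near the jar's top, so I retreat straight up, the reverse of the descent.

```bash
python3 -m handwheel '[[[-2,0,-2],[0,0,0],-1],[[-5,0,-5],[0,0,0],-1],[[-7,0,-7],[0,0,0],-1],[[-7,0,-7],[0,0,0],-1],[[-10,0,-10],[0,0,0],-1],[[-10,0,-10],[0,0,0],-1],[[-10,0,-10],[0,0,0],-1],[[-10,0,-10],[0,0,0],-1],[[-10,0,-10],[0,0,0],-1],[[-10,0,-10],[0,0,0],-1],[[-10,0,-10],[0,0,0],-1],[[-10,0,-10],[0,0,0],-1],[[0,0,0],[0,0,0],-1],[[0,0,0],[0,0,0],-1],[[0,0,0],[0,0,0],-1],[[0,0,0],[0,0,0],-1]]'
python3 - <<'E'
from h import *
st=readout.get_state()
im=vision.get_image("side"); cv2.imwrite("pics/a8.png",im)
a=cv2.imread("pics/a7.png"); c=cam("side"); P=np.array([.535,-.1755,.144])
print("expect end",proj(c,P).round(1),"mouth",proj(c,P-[0,0,.11]).round(1))
# steel-coloured rows: extents near the expected column
hsv=cv2.cvtColor(im,cv2.COLOR_BGR2HSV)
for r in range(230,310,6):
    row=im[r,295:345].astype(int); print(r," ".join(f"{v//16:x}" for v in row.mean(1).astype(int)))
E
```

```text
clock: 25.78
position: [0.5273, -0.1706, 0.2364]
ee_rot: [-0.065, 0.912, -0.155, -0.375]
contact_force: [1.1, -0.1, 0.4]
width: 0.0854
gripper_force: 0.0
expect end [319.8 245.3] mouth [320.5 286.6]
230 3 3 2 2 3 3 3 2 2 2 2 2 2 2 3 3 3 2 3 2 3 3 2 2 2 3 3 2 3 2 2 3 3 3 3 3 3 3 3 3 3 3 3 3 2 2 3 3 3 3
236 4 4 4 3 4 3 3 3 3 3 2 3 3 3 3 3 3 3 3 3 3 3 3 3 3 3 3 3 3 3 3 3 3 3 3 3 5 3 3 3 3 5 6 b 8 6 6 7 9 7
242 4 4 4 4 4 4 4 4 4 4 4 4 3 3 3 7 d d d d d d d d d d d d d d d b 5 3 3 3 2 2 5 5 6 7 8 b b b b b b b
248 4 4 4 4 4 4 4 4 4 4 4 4 6 9 d d d d d d d d d d d d d d d d d d d d b 5 4 4 3 3 3 3 4 4 3 3 4 5 6 9
254 4 4 4 4 4 3 3 4 4 4 4 4 4 5 6 6 6 6 7 9 a a b b b b b a 9 7 7 7 7 7 6 4 4 4 4 4 4 4 4 4 4 4 4 3 3 3
260 4 4 4 3 3 3 3 3 3 3 3 3 4 5 6 6 6 6 6 7 7 7 7 7 7 7 7 7 7 7 7 7 7 7 6 4 4 4 4 4 4 4 4 4 4 4 4 4 4 4
266 2 2 2 2 2 3 3 4 4 4 4 4 4 5 6 6 6 6 6 7 7 7 7 7 7 7 7 7 7 7 7 7 7 7 6 4 4 4 4 4 4 3 4 4 3 3 4 4 3 3
272 2 2 2 2 2 2 2 3 2 2 2 3 3 5 6 6 6 6 7 7 7 7 7 7 7 7 7 7 7 7 7 7 7 7 6 4 4 3 4 4 3 4 4 4 3 3 3 3 4 3
278 2 2 2 2 2 2 3 3 2 2 2 2 3 4 6 6 6 6 6 7 7 7 7 7 7 7 7 7 7 7 7 7 7 7 6 4 3 3 3 3 3 4 4 4 4 4 4 3 3 3
284 3 3 3 3 3 3 3 3 4 5 8 7 5 5 6 6 6 6 6 6 6 7 9 a a a d e e e e e e e e e e e e e e e e e e d d d d c
290 3 4 2 2 3 5 3 4 5 5 5 5 5 5 7 7 9 9 a a a a c e e e e e e e e e e e e e e e e e e e e e e e e e e e
296 2 2 2 3 5 5 5 5 5 5 5 6 a 9 a a a a a d e e e e e e e e e e e e e e e e e e e e e e e e e e e e e e
302 3 3 3 3 3 3 6 8 9 9 9 a a a a c e e e e e e e e e e e e e e e e e e e e e e e e e e e e e e e e e d
308 2 2 4 4 a 9 9 a a a a b d e e e e e e e e e e e e e e e e e e e e e e e e e e e e e e e e e d d d d
```

Run:
```python
from h import *
c=cam("side")
im=cv2.imread("pics/a8.png"); m=((im[225:275,300:336].mean(2)>150)*255).astype(np.uint8)
n,l,s,ce=cv2.connectedComponentsWithStats(m); i=1+np.argmax(s[1:,4]); print("disc centre",s[i],ce[i]+[300,225])
print({z:proj(c,[.535,-.1755,z]).round(1).tolist() for z in (.134,.139,.144)})
# second camera check that nothing else moved
s0=cv2.imread("pics/side0.png"); d=cv2.absdiff(s0,im).max(2)>40
for nm,(x,y,w,h) in dict(jar=(236,195,40,66),tin=(398,303,34,30),spool=(196,278,32,30)).items(): print(nm,d[y:y+h,x:x+w].mean().round(3))
```

```text
disc centre [  8  15  22  15 253] [318.40316206 247.14624506]
{0.134: [319.9, 249.3], 0.139: [319.8, 247.3], 0.144: [319.8, 245.3]}
jar 0.072
tin 0.857
spool 0.03
```

Run:
```python
from h import *
c=cam("side")
def disc(f,uv):
    im=cv2.imread(f); x0,y0=int(uv[0])-20,int(uv[1])-20
    m=((im[y0:y0+40,x0:x0+40].mean(2)>150)*255).astype(np.uint8); n,l,s,ce=cv2.connectedComponentsWithStats(m); i=1+np.argmax(s[1:,4]); return ce[i]+[x0,y0],s[i]
for f,E in (("a5",[.5365,-.1772,.295]),("a6",[.5366,-.1737,.1668]),("a8",[.5366,-.1737,.144])):
    p=proj(c,E); print(f,p.round(1),disc(f"pics/{f}.png",p))
b=vision.get_image("scene"); s0=cv2.imread("pics/scene0.png"); d=cv2.absdiff(s0,b).max(2)>40
print("tin scene",d[325:358,322:354].mean(), proj(cam("scene"),[.347,-.21,.022]))
w=cv2.imread("pics/a8.png")[313,405:425].mean(1); print(w)
```

```text
a5 [318.5 178.2] (array([319.62660944, 179.74678112]), array([ 10,  15,  23,  15, 233], dtype=int32))
a6 [318.5 236.4] (array([318.99579832, 237.61344538]), array([ 10,  15,  22,  15, 238], dtype=int32))
a8 [318.6 245.6] (array([318.40316206, 247.14624506]), array([ 10,  15,  22,  15, 253], dtype=int32))
tin scene 0.05397727272727273 [336.44182052 336.04666311]
[132.         140.         141.66666667 142.33333333 148.
 148.66666667 153.         151.66666667 153.33333333 156.33333333
 156.66666667 160.33333333 161.33333333 161.33333333 166.66666667
 168.66666667 169.33333333 172.33333333 174.66666667 175.66666667]
```

Corrected for the disc detector's bias, the beaker's closed end sits at z≈0.143–0.144. So the peg is up, the beaker hangs plumb, and the bystanders are unchanged.

```bash
python3 -c "
from rig import manip
print(manip.sign_off())"
```

```text
the job is handed in; nothing more can be done
None
```

The job is handed in, with no verdict returned: by my camera checks the peg is up at its stop, the beaker hangs upside down on its head, straight and let go, and the jar, tin and wire spool look undisturbed.

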